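Pump up the hand-pumped rinse dispenser

ROBOT

A 6-joint arm with a two-finger parallel gripper is mounted at the origin on the work surface. World frame = base frame: x ahead of the robot, y to its left, z up, the work surface at z = 0. Lengths are in m, angles in rad, forces in N, time in s.
With the tool pointing down it reaches from about 0.375 to 0.975 m from the base axis. Payload 3.8 kg.
Tool frame: the origin (TCP) lies at the very end of the fingers, on their centre line; the grasp point (between the pads) lies 19 mm behind it; z points along the fingers, y is the direction in which the jaws open and shut (so a half turn about z gives the same grasp; the last joint's range is limited). The gripper opens to 85 mm and grips with 20 to 120 N. Pads are 22 mm wide; open, the fingers measure 114 mm over their backs; the gripper's body (76 mm by 85 mm) begins 54 mm behind the grasp point. The pads swing forward as they close: fully open they stand 13 mm farther back than shut.
Start: joints at [1.168, 0.264, 1.604, -0, 1.274, -0.037], TCP at [0.241, 0.63, 0.231] pointing down, gripper open.
Joint ranges: [-2.63, 2.63], [-0.94, 2.18], [0.31, 2.57], [-1.31, 4.45], [0, 2.66], [-2.55, 2.55]. Speed limits (rad/s): [2.57, 2.57, 3.14, 3.14, 3.14, 3.14].

INTERFACE

Orientations are given as a rotation vector (axis times angle).
In Python, from workcell import bot, read_camera, finish_job gives the robot as it stands. The module is installed in compiled form; this text tells all that it offers.
- The arm moves only by the tool servo_tool, never from a script. Its argument "targets" is text: rows parted by semicolons, each of 7 numbers parted by spaces: the turn, a rotation vector about the tool's x, y, z in rad, then the shift along the tool's x, y, z in mm, then the finger opening in mm, from 0 to 85.4. In form: wx wy wz x y z gripper; .... A call has 1 to 8 rows; each row shifts and turns the pose as measured when the row begins, along the tool's axes as they then stand; what a row does not reach is not made up. A row lasts 1/12 s, in which the tool goes at most 41.7 mm and 7.16 degrees, less where a joint would pass 70% of its speed; a pose out of reach is approached as far as the arm can. A call is refused whole if a number of a shift passes 41.7 or a number of a turn 0.125, either way. A call with a gripper value outside its range is refused whole. The fingers move at their own pace and stop on an object; "newtons" is the grip in N (left out, the last holds). Time passes only in rows, so rows that do not move let the fingers close. It gives the time, the measured TCP pose, the force and the opening at its end, in the units of the state.
- bot.read_state(): the state, without advancing time (a new reading comes with each control period).
- read_camera(name): name is "scene" or "top" or "wrist"; returns a dict with "image" (480x640x3 uint8, red, green, blue), "mtx" (3x3 intrinsics, pixels), "eye" and "orientation" of the camera in the world; the wrist camera has in their place "T_tool_cam" (4x4, takes a point from camera to tool coordinates, whose origin is the TCP and whose axes are the flange's). Camera axes: x right, y up, looking along -z (the intrinsics and any distortion apply to the point x, -y, -z); pixel columns grow to the right and rows downward; lengths in m; the calibration is good to about 2 mm. A picture is of the moment at which its call begins: read the wrist's pose just before it. There is no depth.
- finish_job(): hands the job in, once; it reports no verdict.
The state is a dict: "time": time; "q": joint angles; "joint_vel": joint speeds; "joint_torque": joint torques, N m; "tool_pos": TCP position; "tcp_rot": TCP orientation; "wrist_force": force on the tool from outside, world axes, zero at the start; "torque": the same for the moment, N m; "width": opening from 0.0 (shut) to 1.0 (fully open).
Only numpy, scipy, OpenCV 4.12 (cv2) and the standard library are available. Lean on these libraries where they do the work, as an engineer would, in place of code of your own. Each camera call takes 0.05 s, during which the arm holds its last target.

TASK

Get the steel rinse dispenser ready for use: with a fingertip fold the upright vent lever on its lid right down flat to shut the vent, then press the black pump knob all the way down and let it spring all the way up, again and again, until the pressure pin stands fully out of its collar on the lid, and leave the knob up. Only push with the fingers: do not lift, tip or shove the dispenser along the bench, do not touch the pressure pin, and leave everything else on the bench where it stands.

Things in the scene. Friction and masses are not known exactly. Their poses are not given: they have to be found in the camera images.
- dispenser: Hand-pumped rinse dispenser: round steel can, about 2.8 kg, 168 mm across, 122 mm tall to the flat top of its lid, loose on the bench. Origin: centre of its underside, z up. In its frame (mm): pump at x 0, y 0; vent hinge at x -20, y -62; pressure pin at x 46, y 40; rigid spout from x -58 out to x -123, 162 high; side grip out to x 113, 71 high; clamps on the rim at 45, 135, 225, 315 deg, 133 high.
- vent (a joint): Vent lever's angle, rad: 0 = standing upright (vent open), grows as it is folded over towards the dispenser's own +x, 1.5 = lying flat against its stop (vent shut). It stays where it is left and needs about 1.5 N at its tip. While the vent is open, pumping builds no pressure.
- vent_hinge (a point): Hinge of the vent lever, 148 mm above the dispenser's underside; the hinge pin lies along the dispenser's y. Axes as the dispenser's.
- vent_tip (a point): Free end of the vent lever: a flat steel lever 43 mm long from hinge to tip, 5 to 7 mm thick and 11 to 15 mm wide (along the dispenser's y). Upright its tip is 191 mm above the bench; shut it lies level 43 mm to the +x side of the hinge, its upper face about 151 mm above the bench.
- pump (a joint): Pump plunger, m: 0 = fully up, 0.028 = pressed fully down. The spring pushes it up with about 5 N at the top and 12 N at the bottom; with the vent shut a stroke takes 1 to 2 N more. Only long strokes count (down beyond 0.024, then up again to below 0.003); short ones deliver little or nothing. After the pin is out, further strokes just blow off.
- knob_top (a point): Middle of the top of the black mushroom-shaped pump knob, 48 mm in diameter (flat over the inner 40 mm), 196 mm above the bench when up and 168 mm when down. It moves straight down. Below it are the rod and the gland nut (38 mm in diameter, 148 mm high).
- pin_rise (a joint): How far the pressure pin stands out of its collar, m: 0 = in, level with the rim, 0.018 = fully out. It does not move during the first strokes, then comes out in jumps over the last three (about 0.002, 0.010, 0.018). Four to eight full strokes with the vent shut are needed, depending on how full the can is; the pin then stays out.
- pin_top (a point): Middle of the top of the pressure pin: 140 mm above the bench when in, 158 mm when fully out.
- pin: The pressure pin itself: a light metal pin 10 mm in diameter in a steel collar 18 mm in diameter and 18 mm tall on the lid. Not to be touched. Origin: middle of its top.
- beaker: Bystander: glass beaker, 68 mm in diameter, 85 mm tall, near the dispenser. Origin: centre of its underside.
- amber_bottle: Bystander: amber glass bottle, 60 mm in diameter, 125 mm tall, near the dispenser. Origin: centre of its underside.
- petri_stack: Bystander: stack of clear culture dishes, 90 mm in diameter, 60 mm tall, near the dispenser. Origin: centre of its underside.
- sample_jar: Bystander: white jar with lid, 60 mm in diameter, 85 mm tall. Origin: centre of its underside.
- tip_box: Bystander: grey box with a clear lid for pipette tips, 82 by 122 by 82 mm. Origin: centre of its underside.
- jug: Bystander: clear plastic jug with a handle, 110 mm in diameter, 140 mm tall. Origin: centre of its underside.
- forceps: Bystander: steel forceps lying flat, 135 mm long, 8 mm thick. Origin: underside near the middle.

How it is judged:
On the way, in this order (a step that is already met when the one before it is completed fails the run):
1. the vent lever is folded down flat (beyond 1.35 rad): the vent is shut (value of joint vent above 1.35 rad), for 0.2 s.
2. the pressure pin stands fully out of its collar (more than 15.5 mm) (value of joint pin_rise above 0.0155 m), for 0.2 s.
At the end, for the whole second after the job is handed in: The vent lever lies flat (beyond 1.35 of 1.5 rad), the pressure pin stands more than 15.5 mm out of its collar (18 mm is fully out), the pump knob is released and up again (within 3 mm), and the dispenser stands still, upright (within 0.05 rad) and within 30 mm of where it stood (value of joint vent above 1.35 rad and value of joint pin_rise above 0.0155 m and value of joint pump below 0.003 m and angle between dispenser's own z axis and vertical below 0.05 rad and distance of dispenser from where it was at the start of the episode below 0.03 m and linear speed of dispenser below 0.02 m/s); the robot touches nothing.
It fails at once if the dispenser is lifted (8 mm), tipped (0.12 rad) or shoved along the bench (30 mm) (height (world z) of dispenser above 0.008 m or distance of dispenser from where it was at the start of the episode above 0.03 m or angle between dispenser's own z axis and vertical above 0.12 rad).
It fails at once if the pressure pin is touched (contact force between any of the fingers, the arm and pin above 0.5 N).
It fails at once if something else on the bench is moved by more than 20 mm or tipped (distance of any of beaker, amber_bottle, petri_stack, sample_jar, tip_box, jug, forceps from where it was at the start of the episode above 0.02 m or angle between any of beaker, amber_bottle, petri_stack, sample_jar, tip_box, jug, forceps's own z axis and vertical above 0.3 rad).
It also fails if it takes over 54 s, if anything falls off the work surface, if the arm or the gripper's body presses on something with over 40 N, if the wrist force passes 120 N, or if a joint passes its speed limit or range.

## Working session

There is one attempt and no reset: what is moved stays moved. The work goes in short steps, Python scripts to look and compute and a tool call to move; the robot and the scene stay as the last step left them, time stands still between calls to the robot, and variables do not carry over. Pictures are saved under pics/ and viewed, and the job is handed in when it is done.

Besides the shell and the picture viewer there is one more tool, called after "Request:" as name(argument=value, ...) on one line, values as JSON. servo_tool: Moves the arm, as the interface text tells. Its arguments: {"type":"object","properties":{"targets":{"type":"string"},"newtons":{"type":"number"}},"required":["targets"]}

```bash
mkdir -p pics; python3 - <<'E'
from workcell import bot, read_camera
import cv2
print(bot.read_state())
for n in ["scene","top","wrist"]:
    c=read_camera(n); cv2.imwrite(f"pics/{n}0.png",c["image"][:,:,::-1])
    print(n,{k:(v.tolist() if hasattr(v,'tolist') else v) for k,v in c.items() if k!="image"})
E
```

```text
{'time': 0.0, 'q': array([ 1.16809511e+00,  2.64783409e-01,  1.60539358e+00,  6.09613658e-06,
        1.27370056e+00, -3.68950816e-02]), 'joint_vel': array([-0.00170433, -0.000798  ,  0.0006174 , -0.00175687, -0.00055069,
       -0.00066424]), 'joint_torque': array([-1.51426819e-03, -5.15133083e+01, -3.67303741e+01, -7.53200169e-06,
        1.29313741e-02,  7.63555107e-06]), 'tool_pos': array([0.24115481, 0.62965744, 0.22993107]), 'tcp_rot': array([-0.57131927, -3.08869241,  0.0035002 ]), 'wrist_force': array([ 0.41033932, -0.37822305,  0.0022577 ]), 'torque': array([ 0.02662252, -0.01006572, -0.00686942]), 'width': 0.9992743759315851}
scene {'mtx': [[463.2422096014762, 0.0, 320.28512981730756], [0.0, 463.2422096014762, 238.0796851191472], [0.0, 0.0, 1.0]], 'eye': [1.076930212818334, 0.48263784987230063, 0.8175415856488456], 'orientation': [0.42804145428720625, 0.9686206376090075, 2.185112184369781]}
top {'mtx': [[623.2551568663371, 0.0, 314.39504941645515], [0.0, 623.2551568663371, 249.42426799053337], [0.0, 0.0, 1.0]], 'eye': [0.2846024450598659, -0.024713829041711707, 1.886320648160052], 'orientation': [0.10356599040546244, -0.10564459388486366, -1.5806532010805154]}
wrist {'mtx': [[349.6307851316081, 0.0, 318.93808496051923], [0.0, 349.6307851316081, 237.49722940484398], [0.0, 0.0, 1.0]], 'T_tool_cam': [[-0.00023995313714812733, 0.9539115556194825, 0.3000877979493809, 0.07720772783487143], [0.9999998058734797, 0.00040145770817979077, -0.0004765340588165349, -0.0003534036222945236], [-0.0005750439049687392, 0.3000876253485389, -0.9539114667709891, -0.1428144494896012], [0.0, 0.0, 0.0, 1.0]]}
```

View pics/scene0.png

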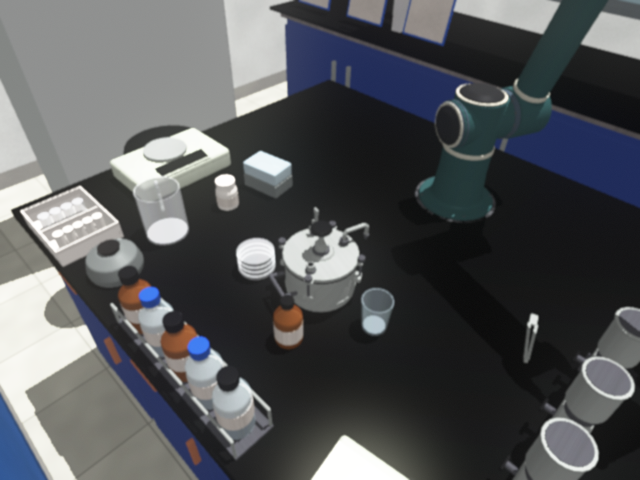

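View pics/top0.png

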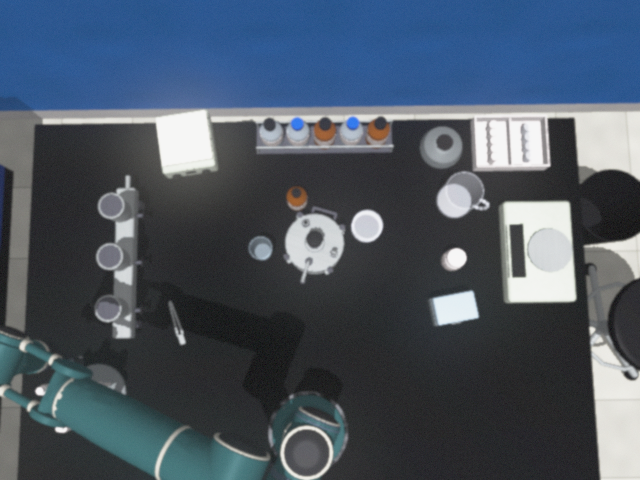

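View pics/wrist0.png

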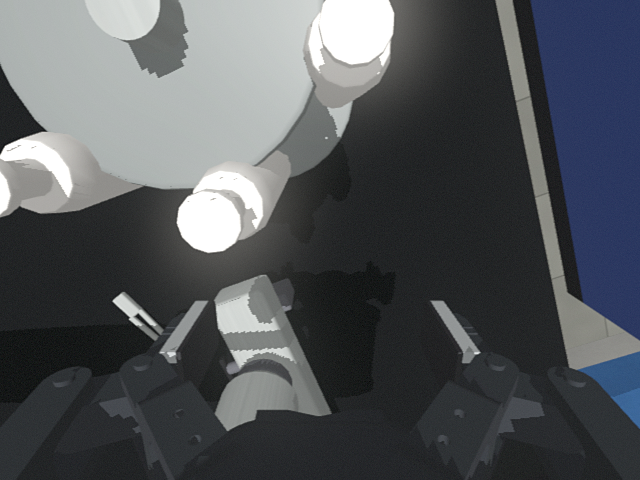

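The dispenser is near (315,243) in the top view and (322,265) in the scene view. The spout is near (305,278) top and the grip near (325,211). I'll enlarge both.

```bash
python3 - <<'E'
import cv2
a=cv2.imread("pics/top0.png")[170:300,220:400]; cv2.imwrite("pics/top0z.png",cv2.resize(a,(792,572),interpolation=cv2.INTER_CUBIC))
a=cv2.imread("pics/scene0.png")[190:350,220:420]; cv2.imwrite("pics/scene0z.png",cv2.resize(a,(750,600),interpolation=cv2.INTER_CUBIC))
E
```

```text
(no output)
```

View pics/top0z.png

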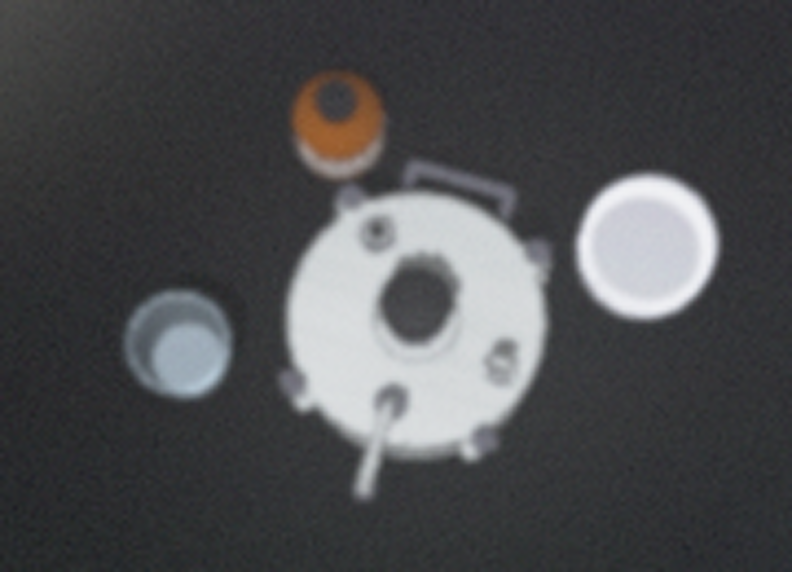

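View pics/scene0z.png

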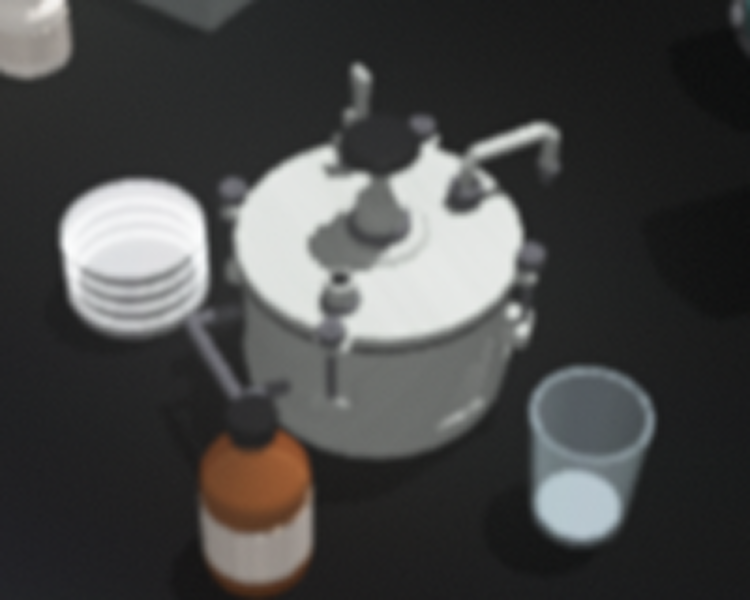

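```bash
cat > h.py <<'E'
import numpy as np, cv2
from scipy.spatial.transform import Rotation as R
from workcell import bot, read_camera
def cam(n):
    s=bot.read_state(); c=read_camera(n); K=c["mtx"]
    if n=="wrist":
        T=np.eye(4);T[:3,:3]=R.from_rotvec(s["tcp_rot"]).as_matrix();T[:3,3]=s["tool_pos"]; T=T@np.array(c["T_tool_cam"])
    else:
        T=np.eye(4);T[:3,:3]=R.from_rotvec(c["orientation"]).as_matrix();T[:3,3]=c["eye"]
    return c["image"][:,:,::-1].copy(),np.array(K),T
def ray(K,T,u,v):
    d=np.array([(u-K[0,2])/K[0,0],-(v-K[1,2])/K[1,1],-1.]); return T[:3,3],T[:3,:3]@d
def onz(K,T,u,v,z):
    o,d=ray(K,T,u,v); return (o+d*(z-o[2])/d[2])
def proj(K,T,p):
    q=T[:3,:3].T@(np.asarray(p)-T[:3,3]); q=q*[1,-1,-1]; q=K@q; return q[:2]/q[2]
E
python3 - <<'E'
from h import *
im,K,T=cam("top")
Z=lambda u,v:(u/4.4+220-.0,v/4.4+170)
for n,u,v,z in [("lid",417,322,.122),("knob",418,303,.196),("spoutb",391,400,.158),("spoutt",362,493,.158),("pin",377,233,.14),("ventup",503,362,.17),("gripL",412,168,.071),("gripR",510,195,.071),("c1",348,197,.133),("c2",538,249,.133),("c3",483,441,.133),("c4",293,383,.133),("beaker top",178,343,.085),("bottle cap",337,100,.125),("petri",648,247,.06)]:
    print(n,onz(K,T,*Z(u,v),z).round(4))
# lid mask
g=cv2.cvtColor(im,6); m=(g>150).astype(np.uint8)*255
m=cv2.morphologyEx(m,cv2.MORPH_OPEN,np.ones((5,5)))
for c in cv2.findContours(m,0,2)[0]:
    x,y,w,h=cv2.boundingRect(c)
    if 270<x+w/2<360 and 200<y+h/2<290: print(x,y,w,h,cv2.minEnclosingCircle(c), onz(K,T,*cv2.minEnclosingCircle(cv2.convexHull(c))[0],.122))
E
```

```text
lid [ 0.5386 -0.0298  0.122 ]
knob [ 0.5399 -0.0304  0.196 ]
spoutb [ 0.4836 -0.0126  0.158 ]
spoutt [0.4248 0.0064 0.158 ]
pin [ 0.5944 -0.0047  0.14  ]
ventup [ 0.5055 -0.0836  0.17  ]
gripL [ 0.6508 -0.0279  0.071 ]
gripR [ 0.6315 -0.0936  0.071 ]
c1 [0.6196 0.014  0.133 ]
c2 [ 0.5838 -0.1088  0.133 ]
c3 [ 0.4593 -0.0712  0.133 ]
c4 [0.4983 0.0506 0.133 ]
beaker top [0.5318 0.1287 0.085 ]
bottle cap [0.6859 0.0208 0.125 ]
petri [ 0.5968 -0.1866  0.06  ]
286 214 58 58 ((314.17120361328125, 243.2281951904297), 30.81287384033203) [ 0.53847818 -0.02810469  0.122     ]
```

The dispenser centre is at about (0.540, -0.029) with yaw about -0.295 rad. Pin, vent and spout all agree with that. Next I plan the transit, raised and with the gripper shut.

```bash
cat >> h.py <<'E'
C=np.array([.540,-.029]); YAW=-.295
def D(x,y,z):
    c,s=np.cos(YAW),np.sin(YAW); return np.array([C[0]+(c*x-s*y)/1e3,C[1]+(s*x+c*y)/1e3,z/1e3])
# target tool orientation: z down, tool y along dispenser +x
def Rt(off=0):
    a=YAW+off; y=np.array([np.cos(a),np.sin(a),0]); z=np.array([0,0,-1.]); return np.c_[np.cross(y,z),y,z]
def plan(p,n,off=0):
    s=bot.read_state(); R0=R.from_rotvec(s["tcp_rot"]); R1=R.from_matrix(Rt(off)); p0=s["tool_pos"]
    rv=(R0.inv()*R1).as_rotvec()
    print("t",s["time"],"tcp",p0.round(4),"F",s["wrist_force"].round(2),"rotvec to go",rv.round(4),"shift",(R0.inv().apply(p-p0)*1e3).round(1), "disp frame",dispf(p0).round(1))
    for i in range(n):
        Ri=R0*R.from_rotvec(rv*i/n); d=Ri.inv().apply((p-p0)/n)*1e3
        print((rv/n).round(4),d.round(1))
def dispf(p):
    c,s=np.cos(YAW),np.sin(YAW); d=(p[:2]-C)*1e3; return np.array([c*d[0]+s*d[1],-s*d[0]+c*d[1],p[2]*1e3])
E
python3 - <<'E'
from h import *
plan(D(-70,-64,300),24)
E
```

```text
t 0.2 tcp [0.2413 0.6299 0.2304] F [-0.31  0.   -0.51] rotvec to go [-1.2e-03  1.0e-03  1.5e+00] shift [-449.4 -577.3  -68.8] disp frame [-477.4  543.6  230.4]
[-0.0001  0.      0.0625] [-18.7 -24.1  -2.9]
[-0.0001  0.      0.0625] [-20.2 -22.8  -2.9]
[-0.0001  0.      0.0625] [-21.6 -21.5  -2.9]
[-0.0001  0.      0.0625] [-22.9 -20.1  -2.9]
[-0.0001  0.      0.0625] [-24.1 -18.7  -2.9]
[-0.0001  0.      0.0625] [-25.2 -17.1  -2.9]
[-0.0001  0.      0.0625] [-26.2 -15.5  -2.9]
[-0.0001  0.      0.0625] [-27.2 -13.9  -2.9]
[-0.0001  0.      0.0625] [-28.  -12.1  -2.9]
[-0.0001  0.      0.0625] [-28.7 -10.4  -2.9]
[-0.0001  0.      0.0625] [-29.3  -8.6  -2.9]
[-0.0001  0.      0.0625] [-29.7  -6.7  -2.9]
[-0.0001  0.      0.0625] [-30.1  -4.8  -2.9]
[-0.0001  0.      0.0625] [-30.3  -2.9  -2.9]
[-0.0001  0.      0.0625] [-30.5  -1.   -2.9]
[-0.0001  0.      0.0625] [-30.5   0.9  -2.9]
[-0.0001  0.      0.0625] [-30.4   2.8  -2.9]
[-0.0001  0.      0.0625] [-30.1   4.6  -2.9]
[-0.0001  0.      0.0625] [-29.8   6.5  -2.9]
[-0.0001  0.      0.0625] [-29.3   8.4  -2.9]
[-0.0001  0.      0.0625] [-28.7  10.2  -2.9]
[-0.0001  0.      0.0625] [-28.   12.   -2.9]
[-0.0001  0.      0.0625] [-27.2  13.7  -2.9]
[-0.0001  0.      0.0625] [-26.3  15.4  -2.9]
```

Request:
servo_tool(targets="0 0 0 0 0 -30 0; 0 0 0 0 0 -40 0; 0 0 0 0 0 -40 0", newtons=40)

```text
time: 0.45
tool_pos: [0.2387, 0.6239, 0.3272]
tcp_rot: [-0.57, -3.083, 0.045]
wrist_force: [-0.2, 0.5, 0.5]
width: 0.605
```

Request:
servo_tool(targets="0 0 0.063 -19 -24 0 0; 0 0 0.063 -20 -23 0 0; 0 0 0.063 -22 -21 0 0; 0 0 0.063 -23 -20 0 0; 0 0 0.063 -24 -19 0 0; 0 0 0.063 -25 -17 0 0; 0 0 0.063 -26 -15 0 0; 0 0 0.063 -27 -14 0 0")

```text
time: 1.12
tool_pos: [0.3102, 0.3918, 0.3416]
tcp_rot: [1.344, 2.84, -0.011]
wrist_force: [-0.2, 0.3, 0.1]
width: -0.001
```

Request:
servo_tool(targets="0 0 0.063 -28 -12 0 0; 0 0 0.063 -29 -10 0 0; 0 0 0.063 -29 -9 0 0; 0 0 0.063 -30 -7 0 0; 0 0 0.063 -30 -5 0 0; 0 0 0.063 -30 -3 0 0; 0 0 0.063 -30 -1 0 0; 0 0 0.063 -30 1 0 0")

```text
time: 1.78
tool_pos: [0.3731, 0.1451, 0.3423]
tcp_rot: [2.035, 2.389, -0.009]
wrist_force: [0.5, 0.4, -0.2]
width: -0.005
```

```bash
python3 - <<'E'
from h import *
plan(D(-70,-64,260),9)
E
```

```text
t 1.7833 tcp [0.3731 0.1451 0.3423] F [ 0.53  0.37 -0.18] rotvec to go [-0.0005  0.0067  0.4549] shift [-224.6   46.2   83.7] disp frame [-210.3  118.   342.3]
[-0.0001  0.0007  0.0505] [-25.    5.1   9.3]
[-0.0001  0.0007  0.0505] [-24.7   6.4   9.3]
[-0.0001  0.0007  0.0505] [-24.3   7.6   9.3]
[-0.0001  0.0007  0.0505] [-23.9   8.8   9.2]
[-0.0001  0.0007  0.0505] [-23.4  10.    9.2]
[-0.0001  0.0007  0.0505] [-22.9  11.2   9.2]
[-0.0001  0.0007  0.0505] [-22.3  12.4   9.2]
[-0.0001  0.0007  0.0505] [-21.7  13.5   9.2]
[-0.0001  0.0007  0.0505] [-21.   14.5   9.2]
```

Request:
servo_tool(targets="0 0.001 0.055 -28 6 9 0; 0 0.001 0.055 -28 7 9 0; 0 0.001 0.055 -27 8 9 0; 0 0.001 0.055 -26 10 9 0; 0 0.001 0.055 -26 11 9 0; 0 0.001 0.055 -25 13 9 0; 0 0.001 0.055 -25 14 9 0; 0 0.001 0.055 -24 15 9 0")

```text
time: 2.45
tool_pos: [0.4506, -0.0808, 0.2719]
tcp_rot: [2.53, 1.857, 0.016]
wrist_force: [0.0, 0.8, 1.0]
width: 0.003
```

```bash
python3 - <<'E'
from h import *
plan(D(-55,-64,180),3)
im,K,T=cam("wrist"); cv2.imwrite("pics/w1.png",im)
for n,p in dict(hinge=D(-20,-62,148),tip=D(-20,-62,191),knob=D(0,0,196),pin=D(46,40,140),c225=D(-63,-63,133)).items(): print(n,proj(K,T,p).round(0))
im,K,T=cam("scene"); cv2.imwrite("pics/s1.png",cv2.resize(im[140:340,200:440],(720,600)))
E
```

```text
t 2.45 tcp [ 0.4506 -0.0808  0.2719] F [0.03 0.75 0.99] rotvec to go [ 0.0091 -0.0061 -0.0095] shift [11.2 14.6 92.1] disp frame [-70.5 -75.6 271.9]
[ 0.003  -0.002  -0.0032] [ 3.7  4.9 30.7]
[ 0.003  -0.002  -0.0032] [ 3.8  5.  30.7]
[ 0.003  -0.002  -0.0032] [ 3.8  5.1 30.7]
hinge [382. 212.]
tip [394. 227.]
knob [435. 129.]
pin [478.  70.]
c225 [327. 210.]
```

View pics/w1.png

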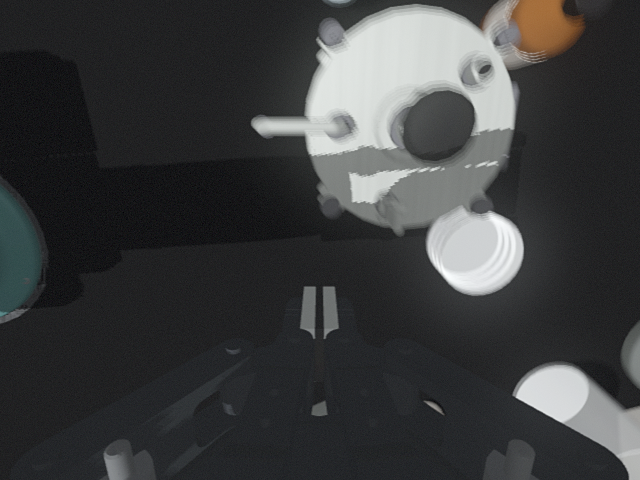

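View pics/s1.png

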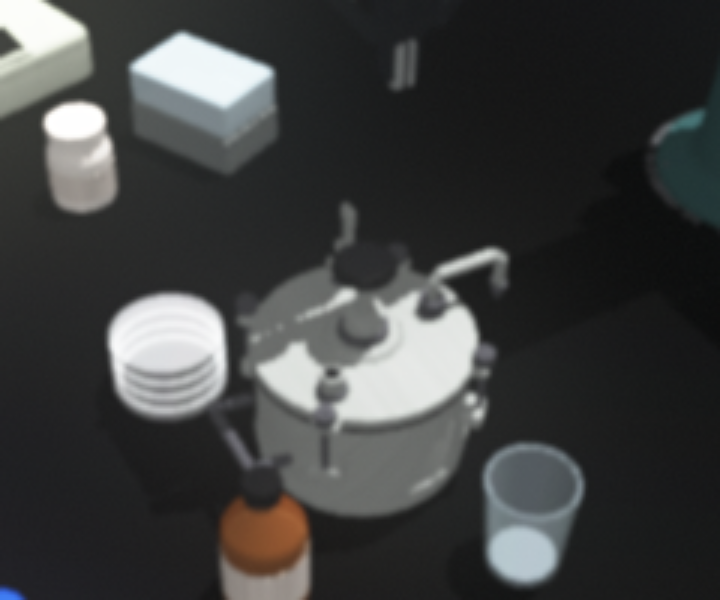

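The wrist view shows knob (440,125), vent lever (390,215) and shut fingers (302–338, tip row 287), all within about 5 px of prediction. The shut fingertips are only about 15 mm thick. Now descending behind the lever.

Request:
servo_tool(targets="0.003 -0.002 -0.003 4 6 28 0; 0.003 -0.002 -0.003 4 8 30 0; 0.003 -0.002 -0.003 4 9 30 0; 0 0 0 0 2 4 0; 0 0 0 0 0 0 0")

```text
time: 2.97
tool_pos: [0.4799, -0.0789, 0.1786]
tcp_rot: [2.527, 1.864, 0.001]
wrist_force: [-1.0, -0.1, -0.6]
width: 0.003
```

```bash
python3 - <<'E'
from h import *
plan(D(-31,-64,178),1)
im,K,T=cam("wrist"); cv2.imwrite("pics/w2.png",im)
im,K,T=cam("scene"); cv2.imwrite("pics/s2.png",cv2.resize(im[180:300,240:400],(800,600)))
E
```

```text
t 2.9667 tcp [ 0.4799 -0.0789  0.1786] F [-1.05 -0.06 -0.55] rotvec to go [ 0.0012  0.0004 -0.0048] shift [ 1.2 12.   0.6] disp frame [-43.  -65.2 178.6]
[ 0.0012  0.0004 -0.0048] [ 1.2 12.   0.6]
```

View pics/w2.png

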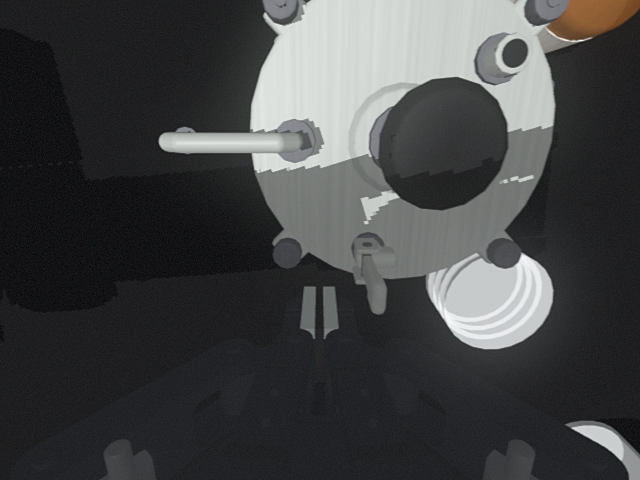

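View pics/s2.png

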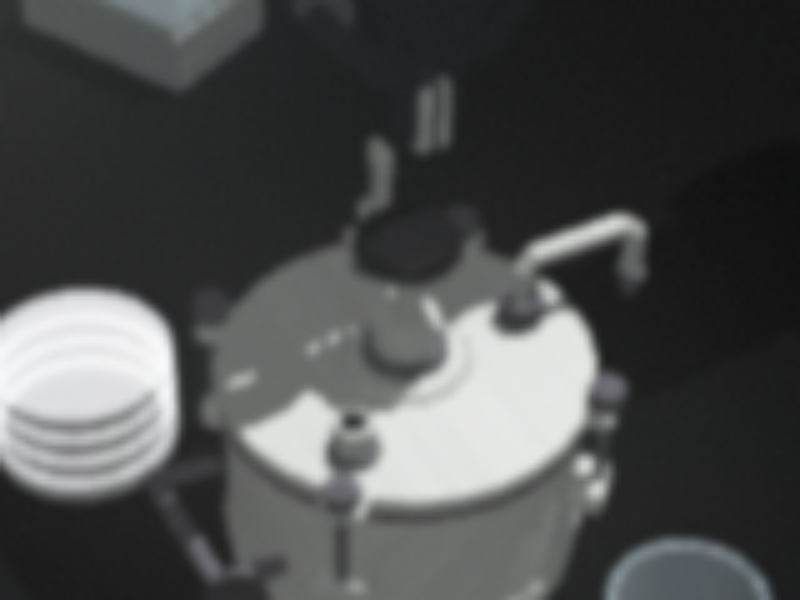

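```bash
python3 - <<'E'
from h import *
im,K,T=cam("wrist")
for u,v,z in [(376,303,.189),(378,250,.152),(443,143,.196),(287,253,.133),(503,252,.133),(514,52,.14)]: print(dispf(onz(K,T,u,v,z)))
print(proj(K,T,bot.read_state()["tool_pos"]))
E
```

```text
[-19.01808696 -60.20618356 189.        ]
[-12.58350552 -49.40692525 152.        ]
[  0.46504149   5.82432906 196.        ]
[-61.55988543 -57.65700556 133.        ]
[ 63.06366349 -57.83018056 133.        ]
[ 49.05889723  44.62532354 140.        ]
[321.73965647 304.6984968 ]
```

The wrist view agrees to 1–2 mm in x and suggests the can sits about 4 mm further in +y. I'll shift 3 mm that way and push.

Request:
servo_tool(targets="0 0 0 3 6 0 0; 0 0 0 0 6 0 0; 0 0 0 0 5 0 0; 0 0 0 0 4 0 0; 0 0 0 0 5 0 0; 0 0 0 0 5 1 0; 0 0 0 0 4 2 0")

```text
time: 3.7
tool_pos: [0.5205, -0.0874, 0.186]
tcp_rot: [2.518, 1.858, 0.015]
wrist_force: [-1.0, 0.1, 0.8]
width: 0.001
```

```bash
python3 - <<'E'
from h import *
plan(D(5-20,-61,177.5),1)
im,K,T=cam("scene"); cv2.imwrite("pics/s3.png",cv2.resize(im[180:300,240:400],(800,600)))
E
```

```text
t 3.7 tcp [ 0.5205 -0.0874  0.186 ] F [-0.96  0.07  0.81] rotvec to go [ 0.0151 -0.0009 -0.0044] shift [  0.5 -13.5   8.3] disp frame [ -1.7 -61.5 186. ]
[ 0.0151 -0.0009 -0.0044] [  0.5 -13.5   8.3]
```

View pics/s3.png

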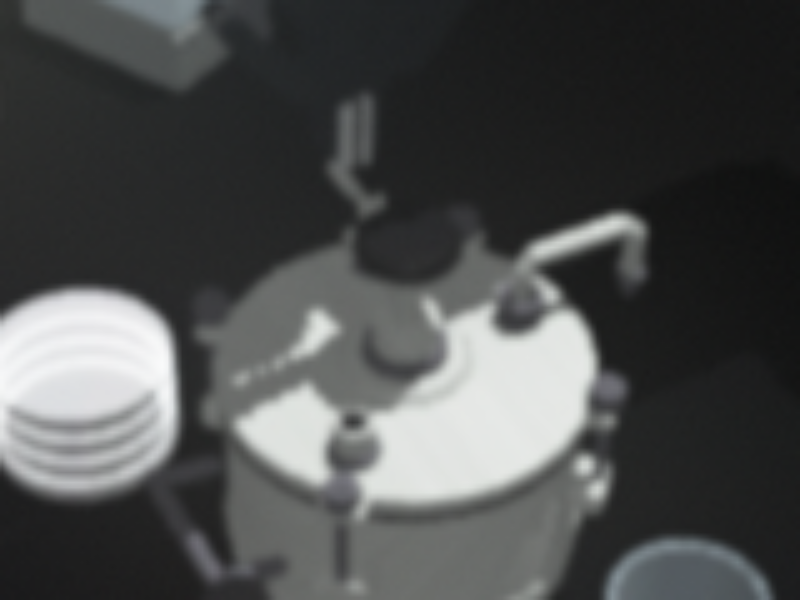

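The lever is at about 40°, lying under the fingertip at (350,175). Pressing it down now.

Request:
servo_tool(targets="0.008 0 0 0 1 5 0; 0.006 0 0 0 1 5 0; 0 0 0 0 1 5 0; 0 0 0 0 1 5 0")

```text
time: 4.08
tool_pos: [0.5353, -0.092, 0.1718]
tcp_rot: [2.514, 1.854, 0.023]
wrist_force: [3.0, 0.1, 3.8]
width: -0.003
```

```bash
python3 - <<'E'
from h import *
plan(D(6,-61,150),1)
E
```

```text
t 4.0833 tcp [ 0.5353 -0.092   0.1718] F [3.01 0.06 3.81] rotvec to go [ 0.0228 -0.0017 -0.0049] shift [ 0.6 -8.3 21.6] disp frame [ 13.8 -61.6 171.8]
[ 0.0228 -0.0017 -0.0049] [ 0.6 -8.3 21.6]
```

Request:
servo_tool(targets="0.012 0 0 0 -2 6 0; 0.01 0 0 0 -2 6 0; 0 0 0 0 -2 6 0; 0 0 0 0 -1 5 0")

```text
time: 4.42
tool_pos: [0.5314, -0.0907, 0.1516]
tcp_rot: [2.526, 1.863, 0.007]
wrist_force: [-11.6, 1.2, 50.1]
width: -0.001
```

```bash
python3 - <<'E'
from h import *
plan(D(6,-61,150),1)
im,K,T=cam("scene"); cv2.imwrite("pics/s4.png",cv2.resize(im[180:300,240:400],(800,600)))
im,K,T=cam("wrist"); cv2.imwrite("pics/w4.png",im)
E
```

```text
t 4.4167 tcp [ 0.5314 -0.0907  0.1516] F [-11.63   1.24  50.06] rotvec to go [ 0.0049 -0.0021 -0.005 ] shift [ 0.5 -3.8  1.6] disp frame [  9.7 -61.5 151.6]
[ 0.0049 -0.0021 -0.005 ] [ 0.5 -3.8  1.6]
```

View pics/s4.png

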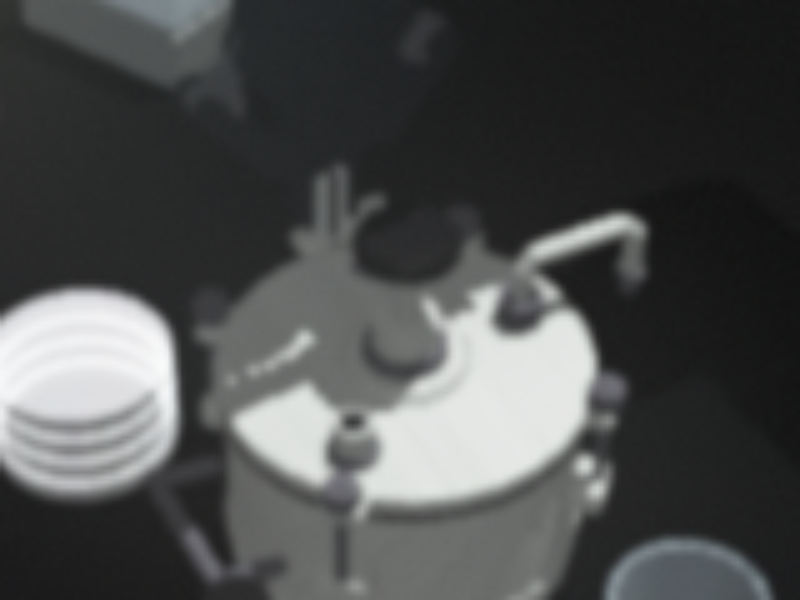

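View pics/w4.png

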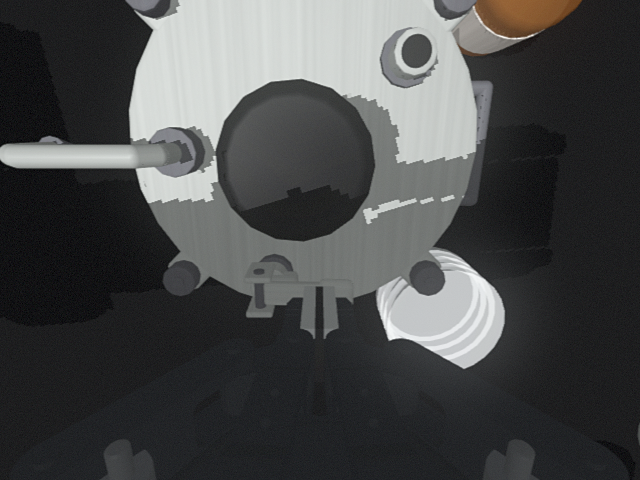

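The lever now lies level under the finger (250–352, 283) at z 151.6 mm, and the 50 N reading means it is on its stop. Releasing straight up and locating the knob.

Request:
servo_tool(targets="0 0 0 0 0 -5 0; 0 0 0 0 0 -20 0; 0 0 0 0 0 -25 0; 0 0 0 0 0 -15 0; 0 0 0 0 0 0 0")

```text
time: 4.93
tool_pos: [0.5241, -0.0887, 0.2146]
tcp_rot: [-2.521, -1.86, 0.008]
wrist_force: [0.6, 0.2, 1.0]
width: -0.002
```

```bash
python3 - <<'E'
from h import *
im,K,T=cam("wrist"); cv2.imwrite("pics/w5.png",im)
g=cv2.cvtColor(im,6)
plan(D(0,0,212),4)
print(proj(K,T,D(0,0,196)))
E
```

```text
t 4.9833 tcp [ 0.5234 -0.0886  0.213 ] F [ 0.56 -0.4  -0.16] rotvec to go [-0.0121 -0.0012 -0.0047] shift [61.8 -1.7  1.1] disp frame [  1.4 -61.8 213. ]
[-0.003  -0.0003 -0.0012] [15.5 -0.4  0.3]
[-0.003  -0.0003 -0.0012] [15.5 -0.4  0.3]
[-0.003  -0.0003 -0.0012] [15.5 -0.4  0.3]
[-0.003  -0.0003 -0.0012] [15.5 -0.4  0.3]
[315.09962224 161.61653298]
```

View pics/w5.png

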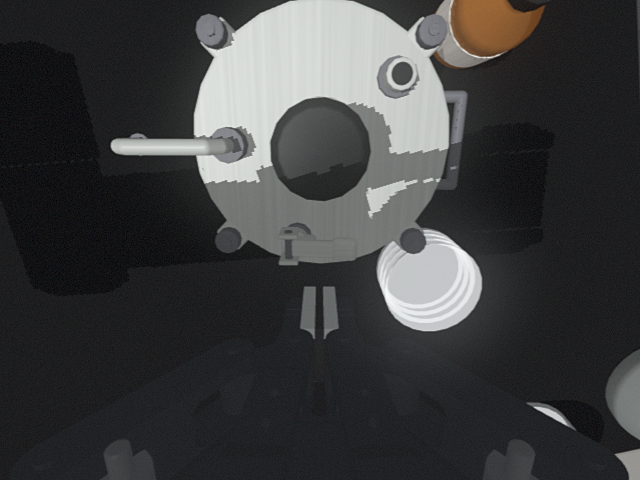

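The lever lies flat at (280–355, 248). The knob centre is at (320,149), so I aim at (2, 4) in the dispenser frame.

Request:
servo_tool(targets="-0.003 0 0 14 0 0 0; -0.003 0 0 16 0 0 0; -0.003 0 0 16 0 0 0; -0.003 0 0 14 0 0 0; 0 0 0 5 0 0 0; 0 0 0 0 0 0 0")

```text
time: 5.48
tool_pos: [0.5334, -0.0236, 0.1982]
tcp_rot: [-2.517, -1.853, 0.025]
wrist_force: [0.3, -0.4, 1.2]
width: 0.001
```

```bash
python3 - <<'E'
from h import *
plan(D(2,4,202),1)
im,K,T=cam("scene"); cv2.imwrite("pics/s6.png",cv2.resize(im[180:300,240:400],(800,600)))
E
```

```text
t 5.4833 tcp [ 0.5334 -0.0236  0.1982] F [ 0.27 -0.41  1.23] rotvec to go [-0.0228  0.0032 -0.0067] shift [ 0.8  9.8 -4. ] disp frame [ -7.9   3.2 198.2]
[-0.0228  0.0032 -0.0067] [ 0.8  9.8 -4. ]
```

View pics/s6.png

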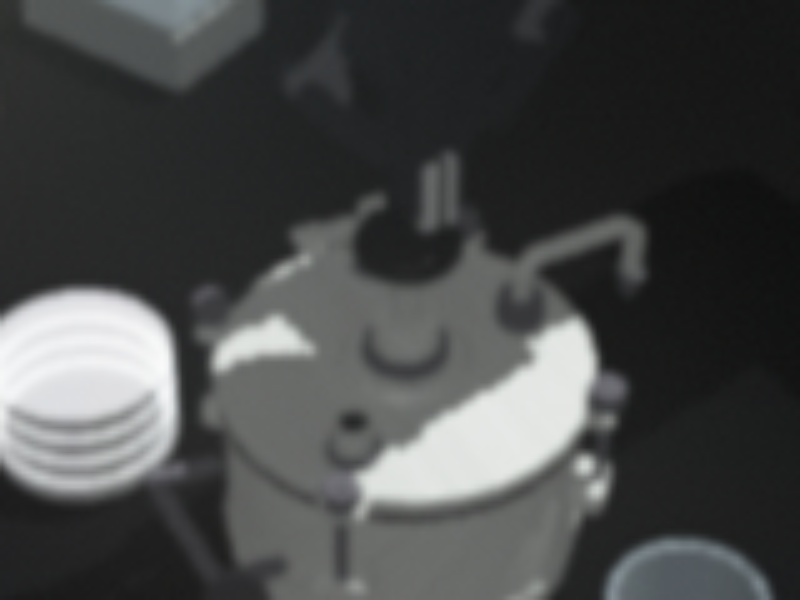

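Request:
servo_tool(targets="-0.012 0.002 -0.003 0 5 -6 0; -0.01 0.001 -0.003 0 5 -2 0; 0 0 0 0 0 0 0")

```text
time: 5.78
tool_pos: [0.5415, -0.0285, 0.2037]
tcp_rot: [-2.523, -1.869, 0.007]
wrist_force: [-0.5, -0.9, -0.7]
width: -0.004
```

```bash
python3 - <<'E'
from h import *
plan(D(2,4,202),1)
E
```

```text
t 5.7833 tcp [ 0.5415 -0.0285  0.2037] F [-0.5  -0.94 -0.75] rotvec to go [-0.0042  0.0023 -0.0006] shift [3.1 0.7 1.6] disp frame [  1.3   0.9 203.7]
[-0.0042  0.0023 -0.0006] [3.1 0.7 1.6]
```

Aligned over the knob. First stroke down.

Request:
servo_tool(targets="0 0 0 2 0 6 0; 0 0 0 0 0 6 0; 0 0 0 0 0 6 0; 0 0 0 0 0 6 0; 0 0 0 0 0 6 0; 0 0 0 0 0 4 0; 0 0 0 0 0 3 0")

```text
time: 6.37
tool_pos: [0.5437, -0.0276, 0.1737]
tcp_rot: [-2.528, -1.865, -0.003]
wrist_force: [-4.7, 0.8, 11.2]
width: 0.003
```

```bash
python3 - <<'E'
from h import *
plan(D(2,3,168),1)
im,K,T=cam("scene"); cv2.imwrite("pics/s7.png",cv2.resize(im[180:300,240:400],(800,600)))
E
```

```text
t 6.3667 tcp [ 0.5437 -0.0276  0.1737] F [-4.68  0.77 11.18] rotvec to go [ 0.0008 -0.0014 -0.0046] shift [ 0.6 -1.2  5.7] disp frame [  3.2   2.4 173.7]
[ 0.0008 -0.0014 -0.0046] [ 0.6 -1.2  5.7]
```

View pics/s7.png

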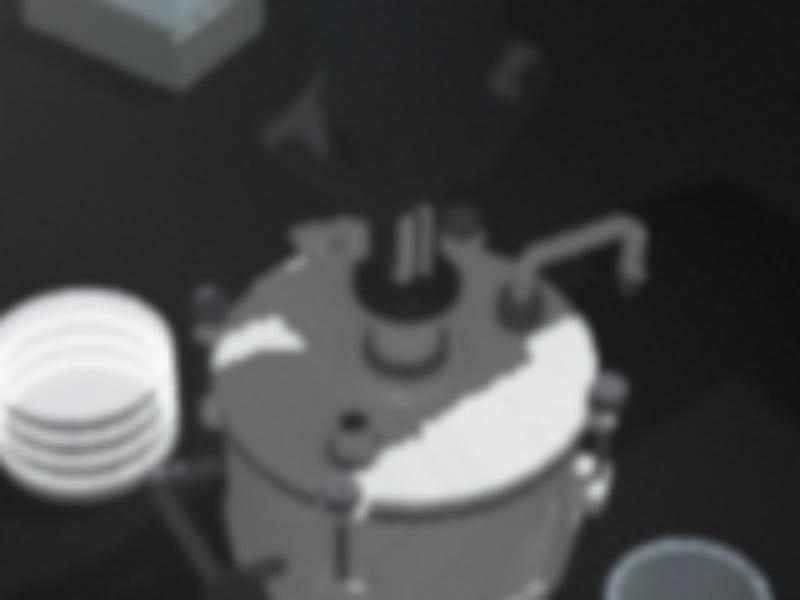

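Request:
servo_tool(targets="0 0 0 0 -1 6 0; 0 0 0 0 0 6 0; 0 0 0 0 0 5 0")

```text
time: 6.67
tool_pos: [0.5442, -0.0277, 0.1675]
tcp_rot: [2.527, 1.863, 0.007]
wrist_force: [-17.1, 3.1, 38.6]
width: -0.002
```

Bottomed out at z 167.5 mm. Back up.

Request:
servo_tool(targets="0 0 0 0 0 -10 0; 0 0 0 0 0 -12 0; 0 0 0 0 0 -10 0; 0 0 0 0 0 0 0")

```text
time: 7.0
tool_pos: [0.5453, -0.0282, 0.2044]
tcp_rot: [2.525, 1.86, 0.014]
wrist_force: [1.0, -1.2, 0.4]
width: 0.004
```

```bash
python3 - <<'E'
from h import *
plan(D(2,3,202),1)
im,K,T=cam("scene"); cv2.imwrite("pics/s8.png",cv2.resize(im[180:300,240:400],(800,600)))
E
```

```text
t 7.0 tcp [ 0.5453 -0.0282  0.2044] F [ 0.96 -1.22  0.41] rotvec to go [ 0.0095 -0.004  -0.0062] shift [ 0.7 -2.8  2.4] disp frame [  4.8   2.2 204.4]
[ 0.0095 -0.004  -0.0062] [ 0.7 -2.8  2.4]
```

View pics/s8.png

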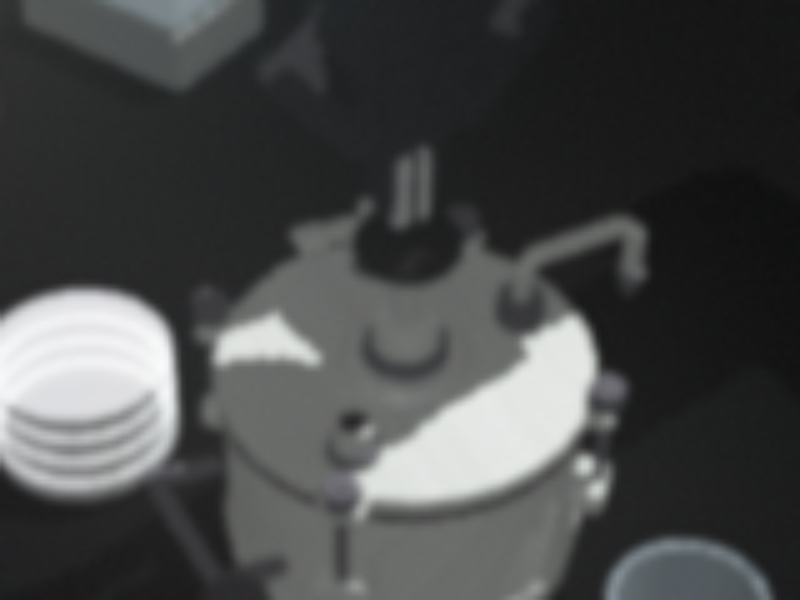

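Stroke 1 is complete: the knob is up and the can hasn't moved. Stroke 2.

Request:
servo_tool(targets="0.008 -0.002 0 0 -3 8 0; 0 0 0 0 0 8 0; 0 0 0 0 0 8 0; 0 0 0 0 0 7 0; 0 0 0 0 0 7 0; 0 0 0 0 0 6 0; 0 0 0 0 0 5 0")

```text
time: 7.63
tool_pos: [0.5431, -0.0276, 0.1675]
tcp_rot: [2.529, 1.863, 0.003]
wrist_force: [-15.4, 1.3, 32.2]
width: 0.001
```

Request:
servo_tool(targets="0 0 0 0 0 -10 0; 0 0 0 0 0 -12 0; 0 0 0 0 0 -10 0; 0 0 0 0 0 0 0")

```text
time: 7.97
tool_pos: [0.5427, -0.0276, 0.2]
tcp_rot: [-2.529, -1.863, -0.002]
wrist_force: [0.9, 0.5, 0.4]
width: -0.0
```

```bash
python3 - <<'E'
from h import *
plan(D(2,3,202),1)
E
```

```text
t 7.9667 tcp [ 0.5427 -0.0276  0.2   ] F [0.91 0.54 0.37] rotvec to go [ 0.0007 -0.0011 -0.006 ] shift [ 0.9 -0.1 -2. ] disp frame [  2.1   2.1 200. ]
[ 0.0007 -0.0011 -0.006 ] [ 0.9 -0.1 -2. ]
```

Request:
servo_tool(targets="0 0 0 0 -1 7 0; 0 0 0 0 0 8 0; 0 0 0 0 0 8 0; 0 0 0 0 0 7 0; 0 0 0 0 0 7 0; 0 0 0 0 0 6 0; 0 0 0 0 0 5 0")

```text
time: 8.55
tool_pos: [0.543, -0.0275, 0.1675]
tcp_rot: [2.528, 1.863, 0.003]
wrist_force: [-13.4, 1.1, 31.6]
width: -0.002
```

Request:
servo_tool(targets="0 0 0 0 0 -10 0; 0 0 0 0 0 -12 0; 0 0 0 0 0 -11 0; 0 0 0 0 0 0 0")

```text
time: 8.88
tool_pos: [0.542, -0.0274, 0.2]
tcp_rot: [2.528, 1.864, 0.001]
wrist_force: [0.4, -0.1, 0.8]
width: 0.002
```

```bash
python3 - <<'E'
from h import *
plan(D(2,3,202),1)
im,K,T=cam("wrist"); cv2.imwrite("pics/w9.png",im)
E
```

```text
t 8.8833 tcp [ 0.542  -0.0274  0.2   ] F [ 0.41 -0.1   0.84] rotvec to go [ 0.001  -0.0004 -0.0054] shift [ 0.9  0.5 -2. ] disp frame [  1.5   2.1 200. ]
[ 0.001  -0.0004 -0.0054] [ 0.9  0.5 -2. ]
```

View pics/w9.png

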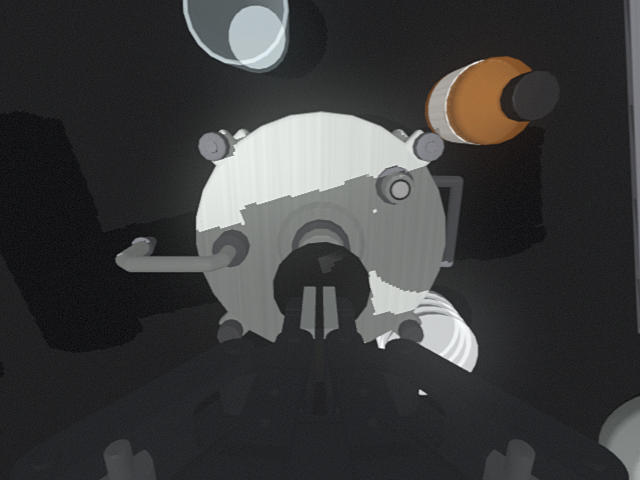

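After 3 strokes the pin shows bright at (400,188), which may mean it has started to rise. Stroke 4.

Request:
servo_tool(targets="0 0 0 0 0 7 0; 0 0 0 0 0 8 0; 0 0 0 0 0 8 0; 0 0 0 0 0 7 0; 0 0 0 0 0 7 0; 0 0 0 0 0 6 0; 0 0 0 0 0 5 0")

```text
time: 9.52
tool_pos: [0.5417, -0.0274, 0.1675]
tcp_rot: [-2.527, -1.864, 0.002]
wrist_force: [-11.9, 0.8, 29.7]
width: -0.0
```

Request:
servo_tool(targets="0 0 0 0 0 -10 0; 0 0 0 0 0 -12 0; 0 0 0 0 0 -11 0; 0 0 0 0 0 0 0")

```text
time: 9.85
tool_pos: [0.541, -0.0273, 0.2002]
tcp_rot: [-2.527, -1.863, 0.004]
wrist_force: [0.2, -1.3, 0.6]
width: -0.003
```

```bash
python3 - <<'E'
from h import *
plan(D(2,3,202),1)
im,K,T=cam("wrist"); a=im
b=cv2.imread("pics/w9.png")
cv2.imwrite("pics/w10.png",a)
f=lambda i:cv2.resize(i[150:230,360:440],(400,400),interpolation=cv2.INTER_NEAREST)
cv2.imwrite("pics/cmp10.png",np.hstack([f(b),f(a)]))
E
```

```text
t 9.85 tcp [ 0.541  -0.0273  0.2002] F [ 0.23 -1.33  0.63] rotvec to go [-0.0031  0.0007 -0.005 ] shift [ 1.1  1.5 -1.8] disp frame [  0.5   1.9 200.2]
[-0.0031  0.0007 -0.005 ] [ 1.1  1.5 -1.8]
```

View pics/cmp10.png

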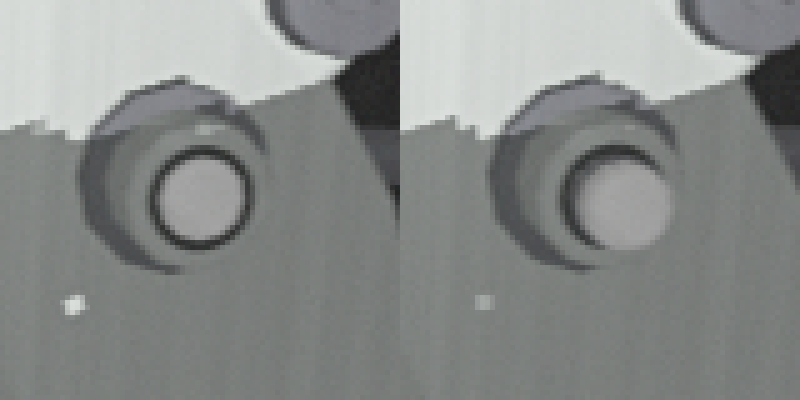

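Left is after stroke 3, with the pin level. Right is after stroke 4: it has started to rise, by about 3 px. Strokes 5 and 6, checking between.

Request:
servo_tool(targets="0 0 0 0 1 7 0; 0 0 0 0 0 8 0; 0 0 0 0 0 8 0; 0 0 0 0 0 7 0; 0 0 0 0 0 7 0; 0 0 0 0 0 6 0; 0 0 0 0 0 5 0")

```text
time: 10.48
tool_pos: [0.541, -0.0274, 0.1675]
tcp_rot: [-2.524, -1.862, 0.009]
wrist_force: [-12.6, 0.7, 29.5]
width: 0.002
```

Request:
servo_tool(targets="0 0 0 0 0 -10 0; 0 0 0 0 0 -12 0; 0 0 0 0 0 -11 0; 0 0 0 0 0 0 0")

```text
time: 10.82
tool_pos: [0.5406, -0.0274, 0.2003]
tcp_rot: [-2.523, -1.861, 0.011]
wrist_force: [0.1, -0.6, 0.2]
width: 0.003
```

```bash
python3 - <<'E'
from h import *
plan(D(2,3,202),1)
im,K,T=cam("wrist"); a=im
b=cv2.imread("pics/w10.png")
cv2.imwrite("pics/w11.png",a)
f=lambda i:cv2.resize(i[150:230,360:440],(400,400),interpolation=cv2.INTER_NEAREST)
cv2.imwrite("pics/cmp11.png",np.hstack([f(b),f(a)]))
E
```

```text
t 10.8167 tcp [ 0.5406 -0.0274  0.2003] F [ 0.14 -0.57  0.17] rotvec to go [-0.0094  0.0019 -0.0044] shift [ 1.3  1.9 -1.8] disp frame [1.000e-01 1.700e+00 2.003e+02]
[-0.0094  0.0019 -0.0044] [ 1.3  1.9 -1.8]
```

View pics/cmp11.png

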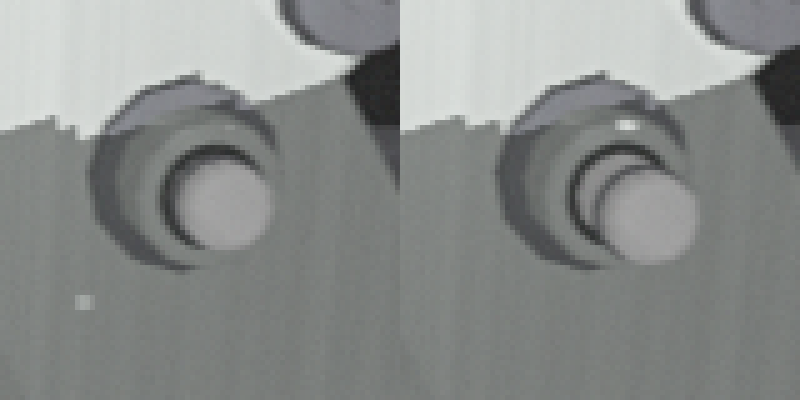

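The pin has risen further. I'll compute its height from the image shift.

```bash
python3 - <<'E'
from h import *
im,K,T=cam("wrist")
for h in (0,2,10,18):
    print(h,(proj(K,T,D(48,42,140+h))-proj(K,T,D(48,42,140))).round(1), K[0,0]*.010/np.linalg.norm(D(48,42,140+h)-T[:3,3]))
b=cv2.imread("pics/w9.png")
for p in ["pics/w9.png","pics/w10.png","pics/w11.png"]:
    g=cv2.GaussianBlur(cv2.cvtColor(cv2.resize(cv2.imread(p)[150:230,360:440],None,fx=4,fy=4,interpolation=cv2.INTER_CUBIC),6),(5,5),0)
    c=cv2.HoughCircles(g,cv2.HOUGH_GRADIENT,1,20,param1=80,param2=14,minRadius=30,maxRadius=48)
    print(p,None if c is None else (c[0][:4]/4).round(1).tolist())
E
```

```text
0 [0. 0.] 16.653538145131073
2 [0.8 0.6] 16.806987427582758
10 [4.1 3.2] 17.448728703112987
18 [7.6 6.1] 18.138755167684334
pics/w9.png [[39.900001525878906, 39.400001525878906, 10.699999809265137], [64.0999984741211, 0.6000000238418579, 7.699999809265137], [28.899999618530273, 28.600000381469727, 8.0]]
pics/w10.png [[43.099998474121094, 39.900001525878906, 11.199999809265137], [32.900001525878906, 25.600000381469727, 9.0]]
pics/w11.png [[44.400001525878906, 39.599998474121094, 11.0], [49.099998474121094, 43.099998474121094, 9.0]]
```

Pin minus hole is about (4.7, 3.5) px, so it stands about 10 mm out and one more stroke is due.

Request:
servo_tool(targets="-0.005 0 0 1 1 7 0; -0.004 0 0 0 0 8 0; 0 0 0 0 0 8 0; 0 0 0 0 0 7 0; 0 0 0 0 0 7 0; 0 0 0 0 0 6 0; 0 0 0 0 0 5 0")

```text
time: 11.5
tool_pos: [0.5402, -0.0272, 0.1675]
tcp_rot: [-2.527, -1.865, 0.011]
wrist_force: [-12.0, 0.7, 28.5]
width: -0.001
```

Request:
servo_tool(targets="0 0 0 0 0 -10 0; 0 0 0 0 0 -12 0; 0 0 0 0 0 -11 0; 0 0 0 0 0 0 0")

```text
time: 11.83
tool_pos: [0.5399, -0.0271, 0.2011]
tcp_rot: [-2.527, -1.865, 0.011]
wrist_force: [-0.0, 1.0, 0.1]
width: -0.002
```

```bash
python3 - <<'E'
from h import *
plan(D(2,3,202),1)
im,K,T=cam("wrist"); a=im
b=cv2.imread("pics/w11.png")
cv2.imwrite("pics/w12.png",a)
f=lambda i:cv2.resize(i[150:230,360:440],(400,400),interpolation=cv2.INTER_NEAREST)
cv2.imwrite("pics/cmp12.png",np.hstack([f(b),f(a)]))
E
```

```text
t 11.8333 tcp [ 0.5399 -0.0271  0.2011] F [-0.05  1.04  0.1 ] rotvec to go [-0.0047  0.0052 -0.0039] shift [ 1.2  2.6 -0.9] disp frame [ -0.6   1.8 201.1]
[-0.0047  0.0052 -0.0039] [ 1.2  2.6 -0.9]
```

View pics/cmp12.png

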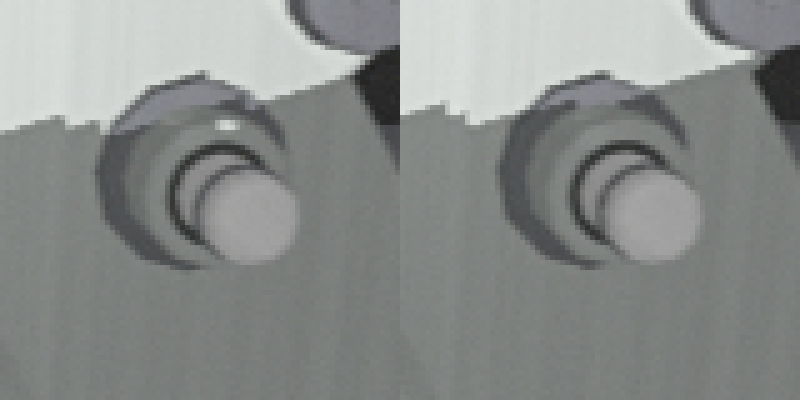

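No change on this stroke. Re-measured against the collar's left edge, the shifts after strokes 3 to 5 are 0, 3.2 and 6.2 px. A 2→10→18 mm rise would give 0, 3.3 and 6.8, so the pin was probably fully out after stroke 5. I'll lift clear and check independently.

Request:
servo_tool(targets="0 0 0 0 0 -15 0; 0 0 0 0 0 -25 0; 0 0 0 0 0 -25 0; 0 0 0 -10 0 -15 0; 0 0 0 -20 0 0 0; 0 0 0 0 0 0 0; 0 0 0 0 0 0 0")

```text
time: 12.47
tool_pos: [0.5224, -0.0544, 0.2644]
tcp_rot: [-2.507, -1.853, 0.048]
wrist_force: [0.2, 0.6, -0.2]
width: 0.003
```

```bash
python3 - <<'E'
from h import *
im,K,T=cam("wrist"); cv2.imwrite("pics/w13.png",im)
for h in (0,2,10,18): print(h,proj(K,T,D(48,42,140+h)).round(1))
im,K,T=cam("scene"); cv2.imwrite("pics/s13.png",cv2.resize(im[180:300,240:400],(800,600)))
for h in (0,2,10,18): print(h,((proj(K,T,D(46,40,140+h))-[240,180])*5).round(1))
print(bot.read_state()["tool_pos"])
im,K,T=cam("top"); cv2.imwrite("pics/top13.png",im)
E
```

```text
0 [405.  132.9]
2 [405.6 132.9]
10 [407.8 133.2]
18 [410.3 133.5]
0 [350.9 409.1]
2 [350.9 405.6]
10 [351.  391.8]
18 [351.1 377.8]
[ 0.52204556 -0.05405237  0.26385876]
```

View pics/w13.png

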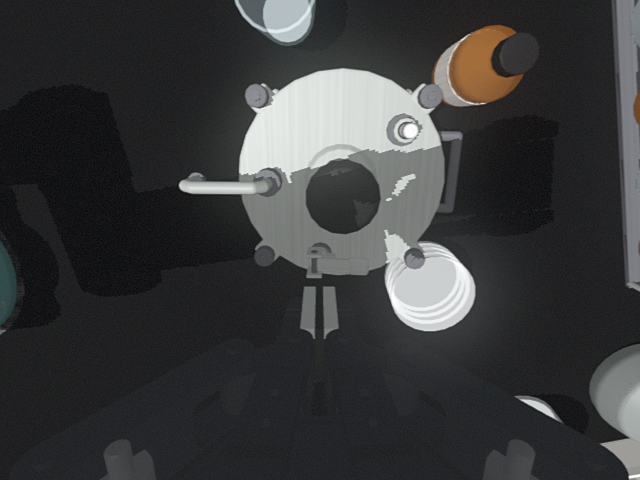

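View pics/s13.png

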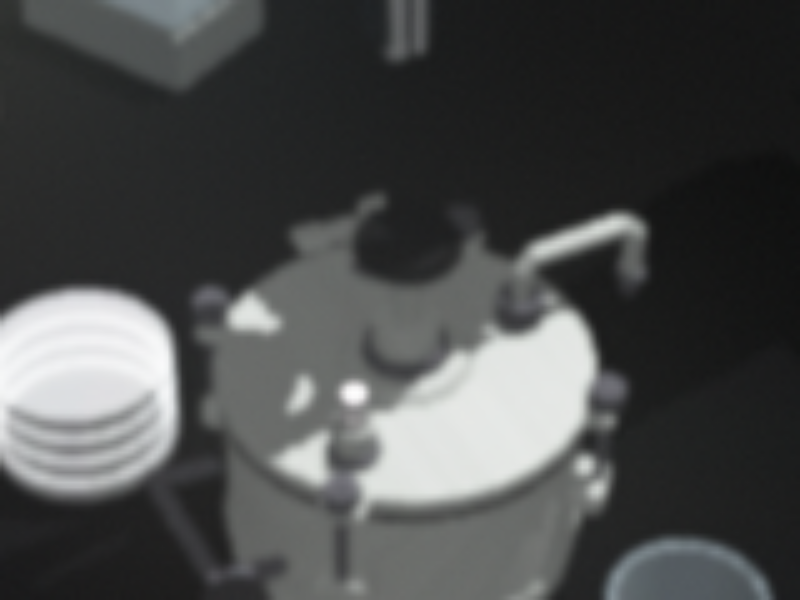

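In the scene view the pin top is at (353,393) and the empty hole was at (352,421). That is a 28 px rise, against 31 px expected for 18 mm and 17 px for 10 mm, so it is fully out. The knob is up, the lever is flat, and the can and neighbours are where they were. Settling, then handing in.

Request:
servo_tool(targets="0 0 0 0 0 -10 0; 0 0 0 0 0 0 0; 0 0 0 0 0 0 0; 0 0 0 0 0 0 0")

```text
time: 12.95
tool_pos: [0.5222, -0.0521, 0.2728]
tcp_rot: [-2.501, -1.854, 0.053]
wrist_force: [0.1, -0.0, 0.1]
width: 0.002
```

```bash
python3 - <<'E'
from workcell import bot, finish_job
s=bot.read_state(); print(s["time"],s["tool_pos"],s["wrist_force"],abs(s["joint_vel"]).max())
print(finish_job())
E
```

```text
12.95 [ 0.52216627 -0.05212444  0.27277399] [ 0.09739732 -0.0090809   0.06134564] 0.007184615020447706
the job is handed in; nothing more can be done
None
```

The dispenser is ready and the job was handed in at 12.95 s; no verdict came back. I folded the vent lever flat with the shut fingertips, then gave the pump knob six full strokes, each down to z 167.5 mm and back up to about 200 mm or more.

**Vent lever:** it lies flat in both the wrist and scene views.

**Pressure pin:** it stands fully out. In the scene view its top rose about 28 px, against 31 px expected for 18 mm and 17 px for 10 mm.

**Knob, can and neighbours:** the knob is up and clear of the fingers. The can and the objects in view (beaker, amber bottle, dishes) look unmoved by eye. I did not re-measure positions at the end, and I did not recheck the jug, forceps and other items farther away.

**Checks that disagreed:**
- **Pin height after stroke 5:** my first measurement gave about 10 mm, so I made a sixth stroke and the pin did not move. Re-measured against the collar, it was already fully out after stroke 5, so the sixth only blew off.
- **Can position:** the wrist and top cameras differed by about 5 mm across the can, so I aimed between them.
- **Lever force:** pressing the lever onto its stop briefly read 50 N at the wrist, well above the 1.5 N it needs but under the 120 N limit.

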